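# Fill the gap in the lens-cleaner crate

## Task

On the optician's bench a clear dust cover sits on a small crate of lens-cleaner bottles. Lift the cover off by its black handle and stand it upright on the dark rubber mat, then set the loose amber bottle with the white cap upright in the crate's one empty cell, the one with the blue pad. Lower the bottle all the way down before letting go: it is glass and must not be dropped.

Things in the scene. Friction and masses are not known exactly. Their poses are not given: they have to be found in the camera images.
- dust_cover: Clear plastic cover, an upside-down box 160 x 160 x 75 mm high, blue edge band, 0.25 kg, loose on the crate's rim (50 mm above the bench). Origin: centre of its lower edge, z up. On its roof a black block handle, 22 mm thick along the cover's x, 60 mm long along y, 75 to 115 mm above the origin: pinch across x, TCP 100 mm above the origin. Raise it 65 mm or more to clear the bottles.
- mat: Dark rubber mat fixed on the bench, 210 x 210 mm, 3 mm thick, empty: the cover stands here. Origin: centre of its underside, on the bench; z up, x and y along its edges. It lies on the other side of the loose bottles from the crate: carry the cover over them, its lower edge at least 115 mm above the bench.
- amber_bottle: Loose amber glass bottle on the bench, white cap, paper label: body 48 mm across up to 50 mm, shoulder to 60 mm, cap 28 mm across from 66 to 100 mm (top); about 0.12 kg. Origin: centre of its underside, z up its axis. Grasp the cap from above, TCP 84 to 88 mm above the origin, any yaw. A green bottle with a black cap, same shape, stands nearby: the wrong one.
- empty_cell: Blue pad 64 x 64 x 2 mm fixed on the floor of the empty cell. Origin: centre of its underside, 8 mm above the bench, x and y along the walls; the bottle stands 2 mm above it. Grey fixed crate 164 mm square, 2 x 2 cells of 70 mm, 74 mm apart, rim 50 mm and dividers 40 mm high. The others hold like bottles, tops at 108 mm: open the fingers only to 50 mm to let go, along the cell's x or y.
There are look-alikes about, which are no part of the job. What is meant by the dust_cover is not pink, and is the larger of those in its own colour.

How it is judged:
By the outcome, as a careful person would: the job done as asked, in the order asked, and still so for the second after the job is handed in, with the robot touching nothing.
It also fails if it takes over 58 s, if anything falls off the work surface, if the arm or the gripper's body presses on something with over 40 N, if the wrist force passes 120 N, or if a joint passes its speed limit or range.

## Robot

A 7-joint arm with a two-finger parallel gripper is mounted at the origin on the work surface. World frame = base frame: x ahead of the robot, y to its left, z up, the work surface at z = 0. Lengths are in m, angles in rad, forces in N, time in s.
With the tool pointing down it reaches from about 0.4 to 0.85 m from the base axis. Payload 4.5 kg.
Tool frame: the origin (TCP) lies between the finger pads, 19 mm behind the fingertips; this is the grasp point; z points along the fingers, y is the line along which they close (so a half turn about z gives the same grasp; the last joint's range is limited). The gripper opens to 88 mm and grips with 3 to 60 N. Pads are 18 mm wide; open, the fingers measure 123 mm over their backs; the gripper's body (75 mm by 187 mm) begins 45 mm behind the grasp point.
Start: joints at [-1.252, 0.689, -0.195, 1.565, 0.157, 0.902, -0.215], TCP at [0.176, 0.6, 0.257] pointing down, gripper open.
Joint ranges: [-3.01, 3.01], [-0.46, 2.08], [-1.47, 1.51], [0.13, 2.56], [-1, 4.14], [0.04, 2.09], [-2.66, 2.66]. Speed limits (rad/s): [2.57, 2.57, 3.14, 3.14, 3.14, 3.14, 3.14].

## Interface

Orientations are given as a unit quaternion [x, y, z, w].
In Python, from plant import r, eyes, finish_job gives the robot as it stands. The module is installed in compiled form; this text tells all that it offers.
- The arm moves only by the tool move_arm, never from a script. Its argument "motion" is a list of rows, each a list of 7 numbers: the shift along the tool's x, y, z in mm, then the turn, a rotation vector about the tool's x, y, z in degrees, then the closure, from 0 (fully open) to 1 (shut). A call has 1 to 5 rows; each row is the pose to reach, as a shift and turn from the pose commanded when the call began, along the tool's axes at that moment; what a row does not reach only later rows make up. A row lasts 1/8 s, in which the tool goes at most 62.5 mm and 10.7 degrees, less where a joint would pass 70% of its speed; a pose out of reach is approached as far as the arm can. A call with a gripper value outside its range is refused whole. The fingers move at their own pace and stop on an object; "newtons" is the grip in N (left out, the last holds). Time passes only in rows, so rows that repeat a pose let the fingers close. It gives the time, the measured TCP pose, the force, the opening and the grip force at its end, in the units of the state.
- r.get_state(): the state, without advancing time (a new reading comes with each control period).
- eyes.snapshot(name): name is "side" or "top" or "wrist"; returns a dict with "frame" (400x640x3 uint8, red, green, blue), "z_map" (400x640 float32, m along the optical axis (not along the pixel's ray), 0 where there is no reading), "intrinsics" (3x3 intrinsics, pixels), "dist" ([k1, k2, p1, p2, k3] as OpenCV has them; the pictures are not rectified), "world_to_cam" (4x4, takes a point from world to camera coordinates). Camera axes: x right, y down, z forward; pixel columns grow to the right and rows downward; lengths in m; the calibration is good to about 2 mm. A picture is of the moment at which its call begins.
- finish_job(): hands the job in; it is judged then, once.
The state is a dict: "clock": time; "q": joint angles; "qd": joint speeds; "joint_torque": joint torques, N m; "tool_pos": TCP position; "eef_rot": TCP orientation; "contact_force": force on the tool from outside, world axes, zero at the start; "moment": the same for the moment, N m; "opening": opening from 0.0 (shut) to 1.0 (fully open); "finger_force": force on a finger pad.
Only numpy, scipy, OpenCV 4.12 (cv2) and the standard library are available. Lean on these libraries where they do the work, as an engineer would, in place of code of your own. Each camera call takes 0.05 s, during which the arm holds its last target. There are 200 camera calls.

## Working session

There is one attempt and no reset: what is moved stays moved. The work goes in short steps, Python scripts to look and compute and a tool call to move; the robot and the scene stay as the last step left them, time stands still between calls to the robot, and variables do not carry over. Pictures are saved under pics/ and viewed, at most 10 in all, crops included, and the job is handed in when it is done.

Besides the shell and the picture viewer there is one more tool, called after "Request:" in YAML: its name, and indented under it one key for each argument. move_arm: Moves the arm, as the interface text tells. Its arguments: {"type":"object","properties":{"motion":{"type":"array","items":{"type":"array","items":{"type":"number"}}},"newtons":{"type":"number"}},"required":["motion"]}

```bash
mkdir -p pics
cat > h.py <<'E'
import numpy as np, cv2
from plant import r, eyes
from scipy.spatial.transform import Rotation as R
def snap(n, f=None):
    s=eyes.snapshot(n)
    if f: cv2.imwrite(f, s["frame"][:,:,::-1])
    return s
def cloud(s):
    """world xyz per pixel (400x640x3), nan where no depth"""
    K,d,T=s["intrinsics"],np.array(s["dist"]),np.array(s["world_to_cam"])
    v,u=np.mgrid[0:400,0:640]
    p=cv2.undistortPoints(np.stack([u,v],-1).reshape(-1,1,2).astype(np.float64),np.array(K),d).reshape(400,640,2)
    z=s["z_map"].astype(float); z=np.where(z>0,z,np.nan)
    c=np.dstack([p*z[...,None],z])
    return (c-T[:3,3])@T[:3,:3]
E
python3 - <<'E'
from h import *
st=r.get_state(); print({k:np.round(v,3) for k,v in st.items()})
a=snap("top"); b=snap("side")
cv2.imwrite("pics/top.png",a["frame"][:,:,::-1]);cv2.imwrite("pics/side.png",b["frame"][:,:,::-1])
np.savez("top.npz",c=cloud(a)); np.savez("side.npz",c=cloud(b))
E
```

```text
{'clock': np.float64(0.0), 'q': array([-1.252,  0.69 , -0.195,  1.566,  0.157,  0.903, -0.215]), 'qd': array([-0.002, -0.001, -0.002,  0.001,  0.001,  0.002, -0.   ]), 'joint_torque': array([ 0.0000e+00, -5.2756e+01, -1.2670e+00, -1.5344e+01, -5.3000e-02,
        6.0000e-03,  0.0000e+00]), 'tool_pos': array([0.175, 0.599, 0.257]), 'eef_rot': array([ 0.142,  0.99 , -0.001, -0.   ]), 'contact_force': array([ 0.974,  0.364, -0.587]), 'moment': array([ 0.033, -0.017,  0.028]), 'finger_force': np.float64(0.0), 'opening': np.float64(1.001)}
```

View pics/top.png

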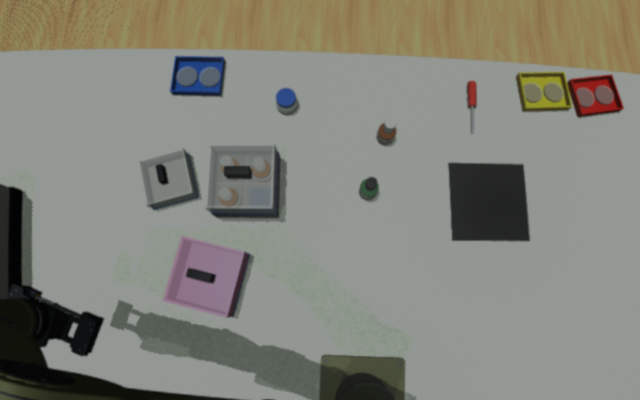

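View pics/side.png

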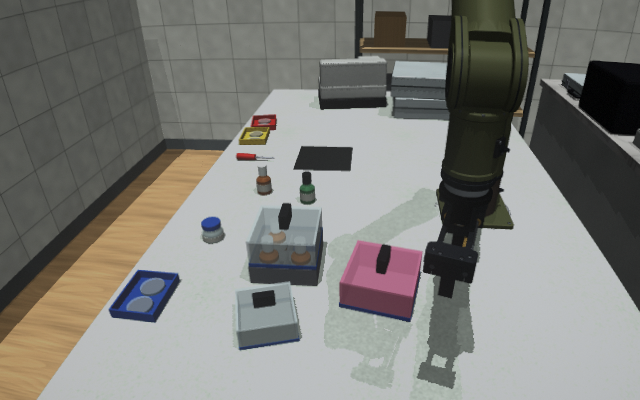

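The top view shows the large clear cover on the crate near (244,180), with its handle at (237,172). The amber bottle is at (387,132), the green bottle at (370,187) and the mat at (489,202). The pink cover and the small clear cover are decoys. The side view agrees.

Run:
```python
from h import *
c=np.load("top.npz")["c"]; im=cv2.imread("pics/top.png"); g=im.max(2)
def rect(m,n):
    p=c[m]; p=p[~np.isnan(p[:,0])]
    q=cv2.minAreaRect((p[:,:2]*1000).astype(np.float32))
    print(n,len(p),"med",np.median(p,0).round(4),"rect mm",np.round(q[0],1),np.round(q[1],1),round(q[2],1),"z",np.percentile(p[:,2],[5,50,95]).round(3))
def box(u0,u1,v0,v1):
    m=np.zeros((400,640),bool); m[v0:v1,u0:u1]=1; return m
rect(box(215,262,160,185)&(g<60)&(c[...,2]>.12),"handle")
rect(box(440,540,155,250)&(g<70),"mat")
rect(box(370,405,115,150)&(c[...,2]>.09),"amber cap")
rect(box(370,405,115,150)&(c[...,2]>.02),"amber all")
rect(box(355,385,170,205)&(c[...,2]>.09),"green cap")
rect(box(200,290,140,225)&(c[...,2]>.035),"crate/cover")
rect(box(200,290,140,225)&(c[...,2]>.11)&(c[...,2]<.14),"roof")
print("pad/cell depth",c[197,258],c[172,237],c[150,240])
s=r.get_state();print(R.from_quat(s["eef_rot"]).as_matrix().round(3))
```

```text
handle 313 med [0.5117 0.3092 0.1635] rect mm [515.7 311.7] [23.1 57.8] 1.7 z [0.138 0.164 0.167]
mat 5666 med [ 0.5023 -0.3216  0.003 ] rect mm [ 505.3 -323.5] [206.9 209.1] 0.9 z [-0.001  0.003  0.006]
amber cap 107 med [ 0.6695 -0.0452  0.099 ] rect mm [671.1 -45.5] [26.8 26.6] 52.2 z [0.092 0.099 0.103]
amber all 371 med [ 0.6615 -0.0417  0.0563] rect mm [666.4 -43.5] [48.1 41.7] 69.2 z [0.027 0.056 0.101]
green cap 107 med [ 5.156e-01 -2.000e-04  9.910e-02] rect mm [516.8  -0.7] [25.8 26.9] 70.0 z [0.094 0.099 0.103]
crate/cover 5167 med [0.505  0.3048 0.1245] rect mm [515.4 312. ] [163.8 163.2] 2.2 z [0.062 0.125 0.156]
roof 4215 med [0.5061 0.3094 0.1247] rect mm [515.8 312.7] [161.5 160.7] 2.3 z [0.121 0.125 0.128]
pad/cell depth [0.46444905 0.26439935 0.12320434] [0.51139484 0.3097651  0.1646127 ] [0.57776297 0.3166279  0.12259651]
[[-0.96   0.281 -0.   ]
 [ 0.281  0.96  -0.002]
 [-0.    -0.002 -1.   ]]
```

Request:
move_arm:
  motion:
    - [-51,-22.5,0,0,0,10,0]
    - [-102,-45,0,0,0,20,0]
    - [-153,-67.5,0,0,0,30,0]
    - [-204,-90,0,0,0,40,0]
    - [-255,-112.5,0,0,0,50,0]

```text
clock: 0.72
tool_pos: [0.3898, 0.4188, 0.2572]
eef_rot: [0.549, 0.836, -0.0, -0.0]
contact_force: [-0.1, 1.0, 0.2]
opening: 1.004
finger_force: 0.0
```

```bash
cat >> h.py <<'E'
def to(x,y,z,ang):
    """shift (mm) and turn (deg) in tool axes to world TCP x,y,z (m), tool down, tool y at ang deg from world x"""
    s=r.get_state(); A=R.from_quat(s["eef_rot"]); a=np.radians(ang)
    ty=np.array([np.cos(a),np.sin(a),0]); tz=np.array([0,0,-1.]); B=R.from_matrix(np.c_[np.cross(ty,tz),ty,tz])
    d=A.inv().apply(np.array([x,y,z])-s["tool_pos"])*1000
    print("t",round(float(s["clock"]),2),"pos",np.round(s["tool_pos"],4),"shift",d.round(1),"turn",np.degrees((A.inv()*B).as_rotvec()).round(1),"q",np.round(s["q"],2),"open",round(float(s["opening"]),3),"F",np.round(s["contact_force"],1))
E
python3 -c "
from h import *
to(.516,.312,.24,2)"
```

```text
t 0.72 pos [0.3898 0.4188 0.2572] shift [-148.1   73.5   17.2] turn [-0.   0.  21.4] q [-0.92  0.62  0.03  1.74 -0.02  0.79 -0.47] open 1.004 F [-0.1  1.   0.2]
```

Request:
move_arm:
  motion:
    - [-49,24,6,0,0,7,0]
    - [-98,49,12,0,0,14,0]
    - [-147,73,17,0,0,21.4,0]
    - [-147,73,17,0,0,21.4,0]

```text
clock: 1.23
tool_pos: [0.5184, 0.3094, 0.2398]
eef_rot: [0.696, 0.718, -0.001, 0.002]
contact_force: [-0.1, 0.9, 0.4]
opening: 1.003
finger_force: 0.0
```

Run:
```python
from h import *
s=snap("wrist","pics/w1.png"); c=cloud(s); np.savez("w1.npz",c=c)
g=s["frame"].max(2)
m=(g<70)&(c[...,2]>.15)&(c[...,2]<.18)
n,l,st,_=cv2.connectedComponentsWithStats(m.astype(np.uint8)); k=1+st[1:,4].argmax(); p=c[l==k]
q=cv2.minAreaRect((p[:,:2]*1000).astype(np.float32)); print(q,st[k],np.median(p,0))
to(.516,.312,.15,2)
```

```text
((516.2779541015625, 313.38323974609375), (20.325796127319336, 58.675907135009766), 1.8160496950149536) [ 305  170   29   79 2092] [0.51601891 0.31663072 0.16552307]
t 1.27 pos [0.5159 0.3126 0.2398] shift [-0.4  0.1 89.8] turn [-0.   0.1  0. ] q [-0.69  0.68  0.11  1.66 -0.1   0.8  -0.49] open 1.002 F [-0.7  1.   0.1]
```

View pics/w1.png

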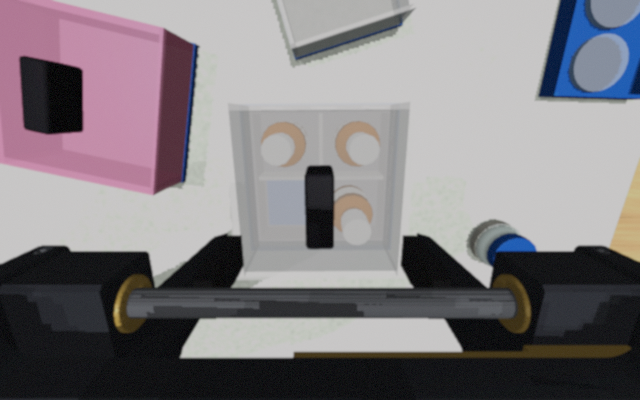

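The wrist view shows the handle at (319,207), aligned with the fingers, and the blue pad at (285,200). I'll go down and pinch the handle.

Request:
move_arm:
  motion:
    - [0,0,35,0,0,0,0]
    - [0,0,70,0,0,0,0]
    - [0,0,88,0,0,0,0]
    - [0,0,89,0,0,0,0.5]
    - [0,0,89,0,0,0,1]
  newtons: 30

```text
clock: 1.9
tool_pos: [0.5151, 0.3157, 0.1524]
eef_rot: [0.693, 0.721, 0.001, 0.0]
contact_force: [0.7, -0.5, 0.4]
opening: 0.796
finger_force: 0.0
```

Request:
move_arm:
  motion:
    - [0,0,0,0,0,0,1]
    - [0,0,0,0,0,0,1]
    - [0,0,0,0,0,0,1]

```text
clock: 2.28
tool_pos: [0.5148, 0.315, 0.1518]
eef_rot: [0.693, 0.721, 0.0, 0.0]
contact_force: [0.1, -0.5, 0.1]
opening: 0.457
finger_force: 0.0
```

Request:
move_arm:
  motion:
    - [0,0,0,0,0,0,1]
    - [0,0,0,0,0,0,1]
    - [0,0,0,0,0,0,1]
    - [0,0,0,0,0,0,1]

```text
clock: 2.78
tool_pos: [0.5151, 0.315, 0.1515]
eef_rot: [0.693, 0.721, 0.0, 0.0]
contact_force: [1.2, 0.9, -0.1]
opening: 0.242
finger_force: 30.0
```

```bash
python3 -c "
from h import *
to(.516,.312,.25,2)
print(r.get_state()['finger_force'])"
```

```text
t 2.77 pos [0.5151 0.315  0.1515] shift [ -3.    0.9 -98.5] turn [ 0.  -0.   0.3] q [-0.68  0.8   0.09  1.73 -0.11  0.61 -0.48] open 0.242 F [ 1.2  0.9 -0.1]
30.000082687474787
```

Request:
move_arm:
  motion:
    - [0,0,-10,0,0,0,1]
    - [0,0,-30,0,0,0,1]
    - [0,0,-55,0,0,0,1]
    - [0,0,-80,0,0,0,1]
    - [0,0,-100,0,0,0,1]

```text
clock: 3.4
tool_pos: [0.514, 0.3148, 0.2525]
eef_rot: [0.693, 0.721, -0.0, -0.0]
contact_force: [-0.1, 0.2, -2.5]
opening: 0.247
finger_force: 30.0
```

```bash
python3 -c "
from h import *
to(.505,-.3235,.255,1)
snap('side','pics/s2.png')"
```

```text
t 3.4 pos [0.514  0.3148 0.2525] shift [-637.4  -34.6   -2.4] turn [-0.   0.   1.3] q [-0.69  0.67  0.12  1.65 -0.1   0.83 -0.49] open 0.247 F [-0.1  0.2 -2.5]
```

View pics/s2.png

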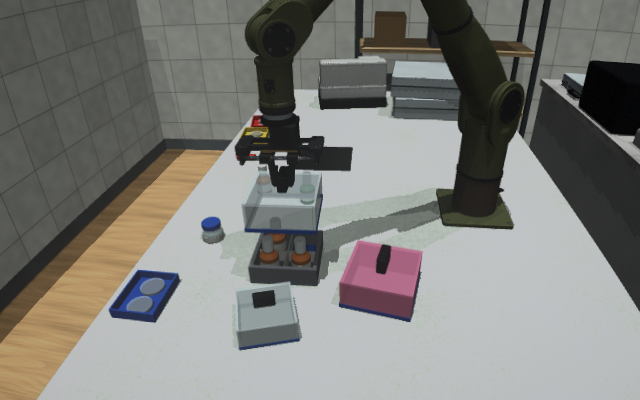

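The cover hangs level at about (283,205), clear of the crate at (287,257). I'll carry it across to the mat.

Request:
move_arm:
  motion:
    - [-20,-1,-1,0,0,0,1]
    - [-60,-3,-2,0,0,0,1]
    - [-105,-6,-3,0,0,0,1]
    - [-155,-8,-3,0,0,0,1]
    - [-205,-11,-3,0,0,0.4,1]

```text
clock: 4.08
tool_pos: [0.5102, 0.1062, 0.2534]
eef_rot: [0.696, 0.718, -0.002, -0.0]
contact_force: [0.6, -0.1, -1.8]
opening: 0.246
finger_force: 30.0
```

Request:
move_arm:
  motion:
    - [-50,-3,0,0,0,0,1]
    - [-100,-6,0,0,0,0,1]
    - [-150,-8,0,0,0,0,1]
    - [-200,-11,0,0,0,0,1]
    - [-245,-13,0,0,0,0.4,1]

```text
clock: 4.7
tool_pos: [0.5043, -0.1387, 0.2534]
eef_rot: [0.699, 0.715, -0.001, -0.001]
contact_force: [0.9, -0.2, -3.4]
opening: 0.243
finger_force: 30.0
```

```bash
python3 -c "
from h import *
to(.505,-.3235,.255,1)"
```

```text
t 4.7 pos [ 0.5043 -0.1387  0.2534] shift [-184.7   -3.6   -1.6] turn [-0.2  0.   0.3] q [ 0.15  0.56  0.05  1.88 -0.04  0.7   0.25] open 0.243 F [ 0.9 -0.2 -3.4]
```

Request:
move_arm:
  motion:
    - [-50,-1,0,0,0,0,1]
    - [-100,-2,0,0,0,0,1]
    - [-145,-3,0,0,0,0,1]
    - [-175,-3,0,0,0,0.3,1]
    - [-184.5,-3.5,0,0,0,0.3,1]

```text
clock: 5.32
tool_pos: [0.5052, -0.323, 0.2531]
eef_rot: [0.701, 0.713, -0.001, -0.001]
contact_force: [-1.6, 0.5, -3.7]
opening: 0.244
finger_force: 30.0
```

Request:
move_arm:
  motion:
    - [0,0,20,0,0,0,1]
    - [0,0,55,0,0,0,1]
    - [0,0,90,0,0,0,1]
    - [0,0,120,0,0,0,1]
    - [0,0,130,0,0,0,1]

```text
clock: 5.95
tool_pos: [0.5063, -0.318, 0.1222]
eef_rot: [0.699, 0.715, -0.0, -0.003]
contact_force: [-0.6, 0.5, -3.1]
opening: 0.244
finger_force: 30.0
```

```bash
python3 -c "
from h import *
to(.505,-.3235,.1045,1)
snap('side','pics/s3.png')"
```

```text
t 5.95 pos [ 0.5063 -0.318   0.1222] shift [-5.5 -1.4 17.7] turn [-0.3 -0.2  0.3] q [ 0.47  0.84  0.02  1.76 -0.03  0.55  0.53] open 0.244 F [-0.6  0.5 -3.1]
```

View pics/s3.png

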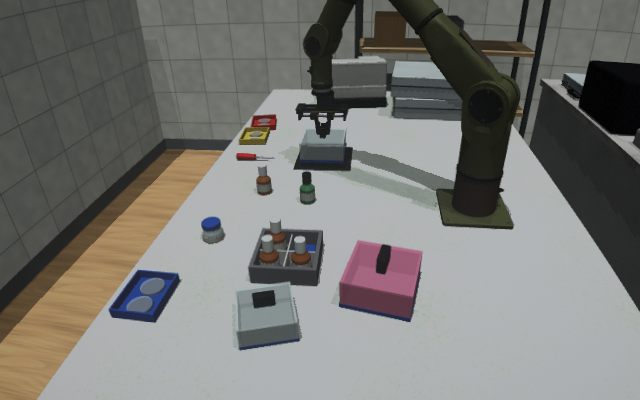

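The cover is just above the mat at (325,147). The crate shows three bottles and the blue pad near (312,248). I'll lower the last bit slowly.

Request:
move_arm:
  motion:
    - [-2,0,6,0,0,0,1]
    - [-4,0,11,0,0,0,1]
    - [-4,0,14,0,0,0,1]
    - [-4,0,16.5,0,0,0,1]
    - [-4,0,16.5,0,0,0,1]

```text
clock: 6.62
tool_pos: [0.5082, -0.324, 0.1078]
eef_rot: [0.7, 0.714, 0.0, -0.0]
contact_force: [-0.6, -0.4, -3.0]
opening: 0.246
finger_force: 30.0
```

Request:
move_arm:
  motion:
    - [0,0,2,0,0,0,1]
    - [0,0,3.5,0,0,0,1]
    - [0,0,4.5,0,0,0,1]
    - [0,0,4.5,0,0,0,1]

```text
clock: 7.12
tool_pos: [0.5083, -0.3241, 0.1045]
eef_rot: [0.7, 0.714, 0.0, 0.0]
contact_force: [-2.7, 1.3, 6.1]
opening: 0.245
finger_force: 30.0
```

The upward force shows the cover is resting on the mat, so I'll release it.

Request:
move_arm:
  motion:
    - [0,0,-0.5,0,0,0,0.7]
    - [0,0,-0.5,0,0,0,0.5]
    - [0,0,-0.5,0,0,0,0.3]
    - [0,0,-0.5,0,0,0,0.3]

```text
clock: 7.62
tool_pos: [0.5082, -0.3241, 0.1038]
eef_rot: [0.7, 0.714, 0.0, -0.0]
contact_force: [0.3, 0.0, 0.1]
opening: 0.616
finger_force: 0.0
```

Request:
move_arm:
  motion:
    - [0,0,-15,0,0,0,0.3]
    - [0,0,-50,0,0,0,0.3]
    - [0,0,-90,0,0,0,0.3]
    - [0,0,-110,0,0,0,0.3]

```text
clock: 8.12
tool_pos: [0.5091, -0.3248, 0.2172]
eef_rot: [0.7, 0.714, 0.001, 0.002]
contact_force: [-0.4, 0.7, 1.2]
opening: 0.7
finger_force: 0.0
```

Run:
```python
from h import *
s=snap("top","pics/t2.png"); c=cloud(s); g=s["frame"].astype(int)
def rect(m,n):
    p=c[m]; p=p[~np.isnan(p[:,0])]
    q=cv2.minAreaRect((p[:,:2]*1000).astype(np.float32)); print(n,len(p),np.round(q[0],1),np.round(q[1],1),round(q[2],1),np.median(p[:,2]).round(3))
def box(u0,u1,v0,v1):
    m=np.zeros((400,640),bool); m[v0:v1,u0:u1]=1; return m
b=box(200,290,140,225)
rect(b&(g[...,2]-g[...,0]>40)&(c[...,2]<.03),"pad")
rect(b&(c[...,2]>.035)&(c[...,2]<.056)&(g.max(2)<130),"rim")
rect(box(370,405,115,150)&(c[...,2]>.09),"amber cap")
rect(box(440,540,155,250)&(c[...,2]>.07)&(c[...,2]<.088),"cover roof")
to(.671,-.0455,.2,-4)
```

```text
pad 532 [484.3 275.9] [60.9 61.9] 1.3 0.01
rim 1522 [516.2 312.6] [164.4 164.7] 2.3 0.049
amber cap 106 [671.1 -45.3] [27.5 27.1] 18.2 0.1
cover roof 3283 [ 509.2 -325.8] [161.8 162.5] 1.0 0.078
t 8.18 pos [ 0.51   -0.3253  0.2191] shift [276.6 166.5  19.1] turn [0.4 0.2 5.2] q [ 0.48  0.7   0.03  1.68 -0.03  0.75  0.54] open 0.696 F [ 0.2 -0.3  1.4]
```

View pics/t2.png

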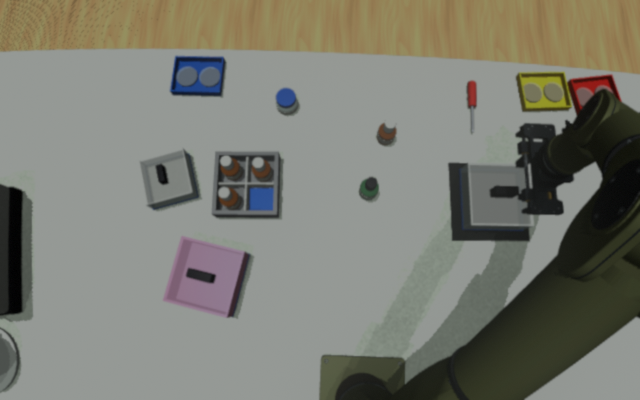

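The cover stands upright on the mat at (498,196). The blue pad is at (262,198) and the amber bottle at (387,132). Next I'll go to the bottle.

Request:
move_arm:
  motion:
    - [25,15,0,0,0,0,0.2]
    - [75,45,0,0,0,0,0.2]
    - [125,75,0,0,0,0,0.2]
    - [175,105,0,0,0,-0.5,0.2]
    - [222,134,5,0,0,-1,0.2]

```text
clock: 8.8
tool_pos: [0.6386, -0.0975, 0.2094]
eef_rot: [0.693, 0.721, 0.0, 0.0]
contact_force: [0.8, -0.8, -0.2]
opening: 0.796
finger_force: 0.0
```

```bash
python3 -c "
from h import *
to(.671,-.0453,.195,2)"
```

```text
t 8.8 pos [ 0.6386 -0.0975  0.2094] shift [50.9 34.4 14.4] turn [ 0.1 -0.   0.2] q [ 0.04  0.77  0.07  1.55 -0.07  0.82  0.18] open 0.796 F [ 0.8 -0.8 -0.2]
```

Request:
move_arm:
  motion:
    - [30,20,5,0,0,0,0.2]
    - [51,34,14,0,0,0,0.2]
    - [51,34,14,0,0,0,0.2]

```text
clock: 9.18
tool_pos: [0.6694, -0.0452, 0.1937]
eef_rot: [0.692, 0.721, -0.0, -0.001]
contact_force: [0.4, -0.2, 0.5]
opening: 0.802
finger_force: 0.0
```

Run:
```python
from h import *
s=snap("wrist","pics/w2.png"); c=cloud(s)
to(.671,-.0453,.086,2)
m=(c[...,2]>.092)&(c[...,2]<.108)&(np.hypot(c[...,0]-.671,c[...,1]+.045)<.03)
p=c[m]; print(len(p), cv2.minEnclosingCircle((p[:,:2]*1000).astype(np.float32)), np.median(p,0))
```

```text
t 9.22 pos [ 0.6689 -0.0479  0.1942] shift [  2.6   2.4 108.2] turn [-0.1  0.   0.2] q [-0.04  0.82  0.08  1.48 -0.08  0.84  0.1 ] open 0.8 F [-1.  -0.5  0.4]
921 ((670.7977294921875, -44.594261169433594), 13.882508277893066) [ 0.67084587 -0.04340527  0.10056256]
```

View pics/w2.png

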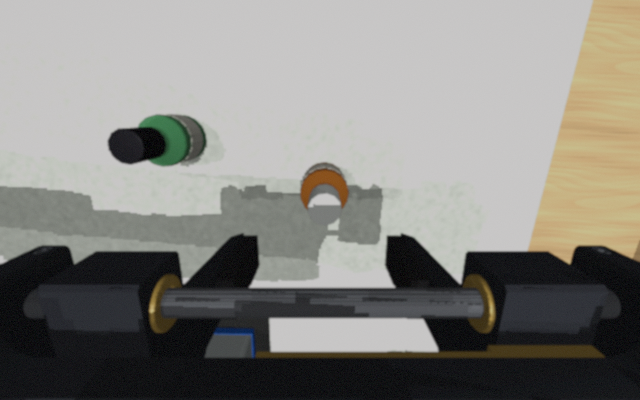

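The white cap of the amber bottle is at (325,207), between the fingers. The green bottle at (160,140) is clear of them. I'll go down and grip.

Request:
move_arm:
  motion:
    - [3,2,30,0,0,0,0.2]
    - [3,2,65,0,0,0,0.2]
    - [3,2,95,0,0,0,0.2]
    - [3,2,107,0,0,0,0.2]
    - [3,2,108,0,0,0,0.2]
  newtons: 20

```text
clock: 9.85
tool_pos: [0.671, -0.0459, 0.0869]
eef_rot: [0.694, 0.72, -0.001, 0.0]
contact_force: [0.5, -0.2, 1.0]
opening: 0.799
finger_force: 0.0
```

Request:
move_arm:
  motion:
    - [0,0,0,0,0,0,1]
    - [0,0,0,0,0,0,1]
    - [0,0,0,0,0,0,1]
    - [0,0,0,0,0,0,1]
    - [0,0,0,0,0,0,1]

```text
clock: 10.48
tool_pos: [0.6716, -0.044, 0.0871]
eef_rot: [0.693, 0.721, 0.0, 0.0]
contact_force: [-0.3, 0.7, 1.2]
opening: 0.316
finger_force: 20.0
```

Request:
move_arm:
  motion:
    - [0,0,-10,0,0,0,1]
    - [0,0,-40,0,0,0,1]
    - [0,0,-80,0,0,0,1]
    - [0,0,-120,0,0,0,1]
    - [0,0,-150,0,0,0,1]
  newtons: 30

```text
clock: 11.1
tool_pos: [0.6719, -0.0442, 0.2394]
eef_rot: [0.694, 0.72, 0.001, 0.001]
contact_force: [0.6, 0.1, -1.1]
opening: 0.306
finger_force: 30.0
```

```bash
python3 -c "
from h import *
to(.4815,.2745,.24,2)"
```

```text
t 11.1 pos [ 0.6719 -0.0442  0.2394] shift [ 325.7 -178.1   -1. ] turn [0.1 0.  0.2] q [-0.05  0.77  0.09  1.43 -0.07  0.93  0.1 ] open 0.306 F [ 0.6  0.1 -1.1]
```

Request:
move_arm:
  motion:
    - [17,-9,0,0,0,0,1]
    - [55,-30,0,0,0,0,1]
    - [97,-53,0,0,0,0,1]
    - [140,-76.5,0,0,0,0,1]
    - [183,-100,0,0,0,0,1]

```text
clock: 11.72
tool_pos: [0.5618, 0.1372, 0.2356]
eef_rot: [0.693, 0.721, -0.001, -0.001]
contact_force: [0.6, 0.1, -1.3]
opening: 0.314
finger_force: 30.0
```

Request:
move_arm:
  motion:
    - [43,-23.5,0,0,0,0,1]
    - [86,-47,0,0,0,0,1]
    - [120,-66,0,0,0,0,1]
    - [140,-77,0,0,0,0,1]
    - [143,-78,0,0,0,0,1]

```text
clock: 12.35
tool_pos: [0.4783, 0.277, 0.2358]
eef_rot: [0.692, 0.722, -0.001, -0.001]
contact_force: [-0.0, -0.4, -1.3]
opening: 0.311
finger_force: 30.0
```

Run:
```python
from h import *
s=snap("wrist","pics/w3.png"); c=cloud(s); g=s["frame"].astype(int)
to(.4815,.2745,.097,2)
m=(g[...,2]-g[...,0]>40)&(c[...,2]<.03)&(abs(c[...,0]-.48)<.05)&(abs(c[...,1]-.275)<.05)
p=c[m]; print(len(p)); print(cv2.minAreaRect((p[:,:2]*1000).astype(np.float32)) if len(p)>20 else "")
m=(c[...,2]>.042)&(c[...,2]<.058)&(abs(c[...,0]-.516)<.1)&(abs(c[...,1]-.312)<.1)&(g.max(2)<150)
p=c[m]; print(len(p),cv2.minAreaRect((p[:,:2]*1000).astype(np.float32)))
```

```text
t 12.4 pos [0.4795 0.2759 0.2361] shift [ -1.4   2.2 139.1] turn [-0.1  0.   0.3] q [-0.68  0.63  0.13  1.82 -0.12  0.71 -0.44] open 0.309 F [ 0.6  0.1 -0. ]
1792
((481.6135559082031, 276.14227294921875), (65.78844451904297, 57.26749038696289), 1.0025676488876343)
2094 ((516.4876708984375, 307.713134765625), (162.72743225097656, 154.1486358642578), 2.0753235816955566)
```

View pics/w3.png

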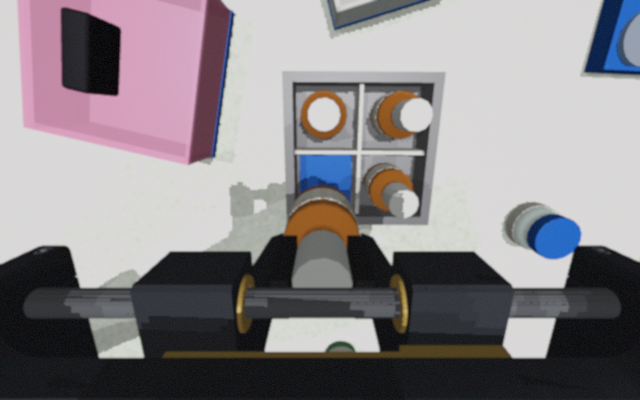

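The bottle hangs upright at about (322,230), lined up with the blue cell at (326,175). I'll lower it in stages.

Request:
move_arm:
  motion:
    - [0,2,20,0,0,0,1]
    - [-1,2,50,0,0,0,1]
    - [-1,2,75,0,0,0,1]
    - [-1,2,95,0,0,0,1]
    - [-1,2,105,0,0,0,1]

```text
clock: 13.02
tool_pos: [0.4833, 0.2721, 0.1307]
eef_rot: [0.694, 0.72, -0.001, 0.0]
contact_force: [-0.7, 0.3, -0.5]
opening: 0.308
finger_force: 30.0
```

Request:
move_arm:
  motion:
    - [0,0,9,0,0,0,1]
    - [0,0,17,0,0,0,1]
    - [0,0,24,0,0,0,1]
    - [0,0,29,0,0,0,1]
    - [0,0,30,0,0,0,1]

```text
clock: 13.65
tool_pos: [0.4832, 0.274, 0.1017]
eef_rot: [0.693, 0.72, -0.0, -0.0]
contact_force: [0.2, -0.2, -1.6]
opening: 0.308
finger_force: 30.0
```

```bash
python3 -c "
from h import *
to(.4815,.2745,.097,2)"
```

```text
t 13.65 pos [0.4832 0.274  0.1017] shift [ 0.6 -1.6  4.7] turn [-0.   0.   0.2] q [-0.65  0.84  0.08  1.9  -0.15  0.41 -0.42] open 0.308 F [ 0.2 -0.2 -1.6]
```

Request:
move_arm:
  motion:
    - [0,-1,2,0,0,0,1]
    - [0,-1,3.5,0,0,0,1]
    - [0,-1,5,0,0,0,1]
    - [0,-1,5.5,0,0,0,1]
    - [0,-1,5.5,0,0,0,1]

```text
clock: 14.28
tool_pos: [0.4823, 0.274, 0.097]
eef_rot: [0.694, 0.72, 0.0, -0.0]
contact_force: [-1.6, 0.2, 5.2]
opening: 0.312
finger_force: 30.0
```

The force has gone from -1.6 to +5 N, so the bottle is on the pad. I'll open to about 48 mm and retreat straight up.

Request:
move_arm:
  motion:
    - [0,0,0,0,0,0,0.6]
    - [0,0,0,0,0,0,0.45]
    - [0,0,0,0,0,0,0.45]
    - [0,0,0,0,0,0,0.45]

```text
clock: 14.78
tool_pos: [0.4823, 0.2739, 0.0963]
eef_rot: [0.694, 0.72, -0.0, 0.0]
contact_force: [0.1, -0.2, -0.3]
opening: 0.547
finger_force: 0.0
```

Request:
move_arm:
  motion:
    - [0,0,-15,0,0,0,0.45]
    - [0,0,-45,0,0,0,0.45]
    - [0,0,-85,0,0,0,0.45]
    - [0,0,-120,0,0,0,0.45]
    - [0,0,-140,0,0,0,0.45]

```text
clock: 15.4
tool_pos: [0.4829, 0.2742, 0.2394]
eef_rot: [0.694, 0.72, 0.002, 0.0]
contact_force: [0.1, 0.4, 0.6]
opening: 0.544
finger_force: 0.0
```

```bash
python3 -c "
from h import *
to(.4815,.2745,.24,2)
a=snap('wrist'); b=snap('side')
cv2.imwrite('pics/end.png',np.vstack([a['frame'][40:260],b['frame'][100:320]])[:,:,::-1])"
```

```text
t 15.4 pos [0.4829 0.2742 0.2394] shift [ 0.4 -1.4 -0.6] turn [ 0.2 -0.1  0.2] q [-0.68  0.62  0.14  1.81 -0.12  0.71 -0.44] open 0.544 F [0.1 0.4 0.6]
```

View pics/end.png

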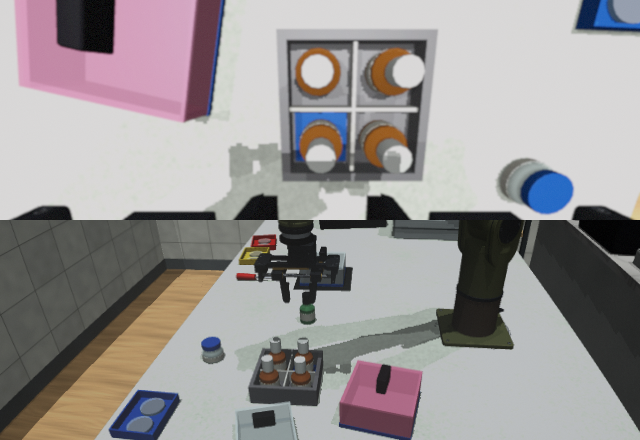

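The bottle stands upright in the blue cell at (320,140). The gripper is clear of everything, and the cover is on the mat in the background.

```bash
python3 -c "
from plant import finish_job
print(finish_job())"
```

```text
the job is handed in; nothing more can be done
None
```

The job is done and handed in at about 15.4 s: the dust cover stands upright on the mat, and the amber bottle was lowered onto the blue pad, released there and stands upright in its cell.

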